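Wedge the bearing cover off a gear reducer

TASK

The screws are out of the oval bearing cover on top of the gear reducer, but it still sits tight on its two dowels. Pick up the steel wedge and work it under the cover's left and right ears in turn, resting on the gearbox's top face, to ease the cover up evenly and gently: never let one ear get more than 5 mm ahead of the other, don't force the wedge, and keep the gripper itself off the gearbox. When both ears have come up at least 5 mm and the cover stands level, lay the wedge in the tool tray and let go; leave everything else where it is.

Things in the scene. Friction and masses are not known exactly. Their poses are not given: they have to be found in the camera images.
- gearbox: Cast aluminium worm gear reducer, fixed, 120 mm (x) by 184 mm (y) by 85 mm high, on wooden packing 5 to 25 mm thick over a cardboard sheet. The packing was not measured, so the flat machined top face lies 90 to 110 mm above the bench and must be felt for. Origin ON THE BENCH below the gearbox's centre; x away from the robot within 0.3 rad, y left, z up.
- cover_rock (a joint): Tilt (rad) of the aluminium cover on that face, 0 level, + left side up. Disc 100 mm across, 14 mm thick, concentric with the gearbox, hub and shaft end to 38 mm above the face; two flat ears, left (+y) and right, 28 mm wide in x, 10 mm thick, out to 82 mm from the centre. Under each ear a slot 4 mm high when home, open front, back and side. 0.01 rad is 1.4 mm from ear to ear.
- below_left_ear (a point): Point on the bench right below the middle of the left ear's front edge, 68 mm left of the gearbox's centre and 14 mm towards the robot from it. The wedge, pushed in along the gearbox's +x, bears on that edge. From there 46 mm of bare face reach towards the robot (the same beyond the ear) for the wedge to rest on; the face is 28 mm deep under the ear.
- below_right_ear (a point): The same below the right (-y) ear's front edge.
- dowel_left (a joint): How far (m, 0 = home, start) the cover is up at its left dowel, 50 mm left of centre under the disc; slides to 13 mm. Friction, about 7 N, holds it where it is left. 7 to 10 N of lift under the left ear moves it, the cover turning about the other dowel, so the other ear sinks by a seventh of the rise. With both ears up 5 mm both dowels read 0.005.
- dowel_right (a joint): The same at the right dowel, 50 mm right of the centre.
- wedge: Plain steel wedge, loose, 0.38 kg, 124 mm long, 24 mm wide, flat underneath. Origin on the underside below mid-butt; x to the nose, z up. Butt: block 64 mm long (x -32 to 32), 24 mm high, to be gripped across its width. From x = 32 to the nose at 92 it tapers evenly from 14 to 2 mm thick (2 mm per 10 mm). Lies flat on the bench in either of two places on the left.
- wedge_nose (a point): Middle of the wedge's nose edge, on the underside. Resting on the face, the nose goes about 10 mm under a home ear before the wedge bears on the ear's front edge; from there each 10 mm raises the ear 2 mm, for about 7 to 15 N of level push. The push tends to dip the nose: let the wedge rest on the face with a few newtons, not press; castings bruise from about 50 N in all.
- wedge_mid (a point): Point inside the wedge, 15 mm ahead of its origin towards the nose and 8 mm above the underside.
- key_bar: Plain steel bar of the same thickness all along, 140 x 24 x 20 mm, loose, lying in the other of the two places; not the wedge. Leave alone.
- tray: Dark steel tool tray on the right, fixed, 240 mm (x) by 120 mm (y), walls 3 mm thick and 22 mm high, floor 3 mm thick, empty. Origin at the centre of its underside.
- tray_in (a point): Centre of the tray's inner floor.
- screw_dish: Small black plastic dish with the cover's screws, 75 x 55 x 18 mm, loose, on the bench between robot and gearbox. Leave alone.
- bearing: New steel ball bearing lying flat, 62 mm in diameter, 18 mm high, loose. Leave alone.
- oil_bottle: White oil bottle, 64 mm in diameter, 170 mm high, loose. Leave alone.
- paper_cup: Coffee cup, 76 mm in diameter, 95 mm high, loose. Leave alone.
- screwdriver: Screwdriver lying on the bench at the right, loose. Leave alone.
Not all that is in view belongs to the job. Leave any blue or red look-alike of the wedge alone.

How it is judged:
By the outcome, as a careful person would: the job done as asked, in the order asked, and still so for the second after the job is handed in, with the robot touching nothing.
It also fails if it takes over 70 s, if anything falls off the work surface, if the arm or the gripper's body presses on something with over 40 N, if the wrist force passes 120 N, or if a joint passes its speed limit or range.

ROBOT

A 6-joint arm with a two-finger parallel gripper is mounted at the origin on the work surface. World frame = base frame: x ahead of the robot, y to its left, z up, the work surface at z = 0. Lengths are in m, angles in rad, forces in N, time in s.
With the tool pointing down it reaches from about 0.3 to 0.85 m from the base axis. Payload 5.4 kg.
Tool frame: the origin (TCP) lies between the finger pads; the fingertips stand 22 mm ahead of it and the grasp point (between the pads) lies 3 mm ahead of it; z points along the fingers, y is the line along which they close (so a half turn about z gives the same grasp; the last joint's range is limited). The gripper opens to 85 mm and grips with 20 to 120 N. Pads are 22 mm wide; open, the fingers measure 114 mm over their backs; the gripper's body (76 mm by 85 mm) begins 54 mm behind the grasp point. The pads swing forward as they close: fully open they stand 13 mm farther back than shut.
Start: joints at [-1.467, 0.158, 1.597, -0, 1.386, -0.21], TCP at [0.177, -0.547, 0.253] pointing down, gripper open.
Joint ranges: [-2.91, 2.91], [-0.94, 2.29], [0.18, 2.7], [-1.29, 4.43], [0.17, 2.64], [-3, 3]. Speed limits (rad/s): [2.57, 2.57, 3.14, 3.14, 3.14, 3.14].

INTERFACE

Orientations are given as a rotation vector (axis times angle).
In Python, from station import bot gives the robot as it stands. The module is installed in compiled form; this text tells all that it offers.
- The arm moves only by the shell command python3 -m jog 'ROWS'. ROWS is JSON, one flat list of numbers, 7 for each row, row after row: the shift along the world's x, y, z in mm, then the turn, a rotation vector about the world's x, y, z in rad, then the gripper's target within -1 to 1 (fully open at 1, half-way at 0, shut at -1). A call has 1 to 20 rows; each row is the pose to reach, as a shift and turn from the pose commanded when the call began; what a row does not reach only later rows make up. A row lasts 1/8 s, in which the tool goes at most 62.5 mm and 10.7 degrees, less where a joint would pass 70% of its speed; a pose out of reach is approached as far as the arm can. A call with a gripper value outside its range is refused whole. The fingers move at their own pace and stop on an object; the grip force is fixed at half the most. Time passes only in rows, so rows that repeat a pose let the fingers close. It gives the time, the measured TCP pose, the force and the opening at its end, in the units of the state.
- bot.get_obs(): the state, without advancing time (a new reading comes with each control period).
- bot.get_image(name): name is "side" or "top" or "wrist"; returns the picture (400x640x3 uint8, red, green, blue); there is no depth.
- bot.calibration(name): a dict with "mtx" (3x3 intrinsics, pixels), "k1" (the pictures are not rectified: a ray, as slopes to the right and down, at radius r is drawn at 1 + k1 r^2 times it, then the intrinsics apply), "origin" and "attitude" of the camera in the world. Camera axes: x right, y up, looking along -z (the intrinsics and any distortion apply to the point x, -y, -z); pixel columns grow to the right and rows downward; lengths in m; the calibration is good to about 2 mm. A picture is of the moment at which its call begins: read the wrist's pose just before it. calibration takes no time and is no camera call; for the wrist camera it gives the pose at the moment of the call.
- bot.job_done(): hands the job in, once; it reports no verdict.
Trained networks look in the newest picture that a camera, given by its name, has taken for a name from the list of things; names that differ only in an ending like _2 or _b are one class to them, and where a whole thing is asked for, a point or a joint stands for the part that bears it (a point fixed in the world has none). Each returns a list of dicts, best first, with "score" (0 to 1); they miss things now and then, are a little off and sometimes report something else, mostly with a low value. They report only what shows in the picture. A call takes as long as a camera call. They do not tell look-alikes from the thing itself.
- bot.trace(camera, target): "mask" (400x640 bool, what is visible of it) and "xy" ([column, row] in pixels, amid what is visible of it).
The state is a dict: "time": time; "qpos": joint angles; "joint_velocities": joint speeds; "joint_torque": joint torques, N m; "tcp_pos": TCP position; "tcp_rot": TCP orientation; "ft_force": force on the tool from outside, world axes, zero at the start; "moment": the same for the moment, N m; "width": opening from 0.0 (shut) to 1.0 (fully open).
Only numpy, scipy, OpenCV 4.12 (cv2) and the standard library are available. Lean on these libraries where they do the work, as an engineer would, in place of code of your own. Each camera call takes 0.05 s, during which the arm holds its last target. There are 200 camera calls.

## Working session

There is one attempt and no reset: what is moved stays moved. The work goes in short steps, Python scripts to look and compute and a shell command to move; the robot and the scene stay as the last step left them, time stands still between calls to the robot, and variables do not carry over. Pictures are saved under pics/ and viewed, on a budget of 10 in all, crops included, one or two more only if the job needs it, and the job is handed in when it is done.

```bash
mkdir -p pics; cat > h.py <<'E'
import numpy as np, cv2
from station import bot
from scipy.spatial.transform import Rotation as R
def cal(n):
    c=bot.calibration(n); A=np.array(c["attitude"],float)
    if A.size==3: A=R.from_rotvec(A.ravel()).as_matrix()
    elif A.size==4: A=R.from_quat(A.ravel()).as_matrix()
    return np.array(c["mtx"]),float(c["k1"]),np.array(c["origin"]),A.reshape(3,3)
def ray(n,px,c=None):
    K,k1,o,A=c or cal(n)
    p=cv2.undistortPoints(np.array(px,float).reshape(-1,1,2),K,np.array([k1,0,0,0.])).reshape(-1,2)
    return o,np.c_[p[:,0],-p[:,1],-np.ones(len(p))]@A.T
def at_z(n,px,z,c=None):
    o,d=ray(n,px,c); return o+d*((z-o[2])/d[:,2])[:,None]
def proj(n,P,c=None):
    K,k1,o,A=c or cal(n); q=(np.atleast_2d(P)-o)@A; q=q*[1,-1,-1]
    return cv2.projectPoints(q.reshape(-1,1,3),np.zeros(3),np.zeros(3),K,np.array([k1,0,0,0.]))[0].reshape(-1,2)
def save(n,f):
    im=bot.get_image(n); cv2.imwrite(f,im[:,:,::-1]); return im
E
python3 - <<'E'
from h import *
for n in("side","top","wrist"):
    c=bot.calibration(n); print(n,c)
t=save("top","pics/top.png"); s=save("side","pics/side.png")
for cam in("top","side"):
  for k in("wedge","key_bar","gearbox","cover_rock","tray","wedge_nose","below_left_ear","below_right_ear","screw_dish"):
    r=bot.trace(cam,k)
    print(cam,k,[(round(q["score"],2),np.round(q["xy"]).tolist(),int(q["mask"].sum())) for q in r[:4]])
print(bot.get_obs())
E
```

```text
side {'mtx': array([[468.61885096,   0.        , 319.89315253],
       [  0.        , 468.61885096, 189.86046961],
       [  0.        ,   0.        ,   1.        ]]), 'k1': 0.028114974429565093, 'origin': array([ 0.44024023, -1.29842383,  0.89126573]), 'attitude': array([ 1.0085191 , -0.04014105, -0.04711891])}
top {'mtx': array([[397.32415514,   0.        , 321.5559704 ],
       [  0.        , 397.32415514, 195.41492407],
       [  0.        ,   0.        ,   1.        ]]), 'k1': -0.08369954886436846, 'origin': array([0.3128107 , 0.00552296, 1.11976116]), 'attitude': array([ 0.15330765, -0.13572614, -1.57297663])}
wrist {'mtx': array([[317.37445654,   0.        , 319.61844566],
       [  0.        , 317.37445654, 196.04766911],
       [  0.        ,   0.        ,   1.        ]]), 'k1': -0.06020333448081608, 'origin': array([ 0.25137789, -0.52329586,  0.37186524]), 'attitude': array([-0.26149134,  0.19228611, -1.24675655])}
top wedge [(0.96, [202.0, 180.0], 308), (0.82, [176.0, 232.0], 428), (0.72, [276.0, 252.0], 455), (0.67, [192.0, 289.0], 446)]
top key_bar [(0.87, [237.0, 226.0]
[... 1080 characters left out ...]
 273), (0.56, [363.0, 170.0], 114)]
{'time': 1.0, 'qpos': array([-1.46709086e+00,  1.58416835e-01,  1.59701094e+00,  1.54510916e-06,
        1.38619781e+00, -2.10109710e-01]), 'joint_velocities': array([ 0.0013612 , -0.00045116, -0.00219096,  0.00097989, -0.00033   ,
        0.00077041]), 'joint_torque': array([ 9.55536088e-04, -3.96021724e+01, -3.31702995e+01, -2.22813333e-04,
        7.42097363e-04,  1.90224421e-05]), 'tcp_pos': array([ 0.17746939, -0.54690556,  0.25328419]), 'tcp_rot': array([-3.10296660e+00, -4.90913955e-01, -5.13377749e-06]), 'ft_force': array([-0.00438452,  0.99335795, -0.52207189]), 'moment': array([ 0.0041559 ,  0.01636195, -0.0184574 ]), 'width': 1.0006020404735958}
```

View pics/top.png

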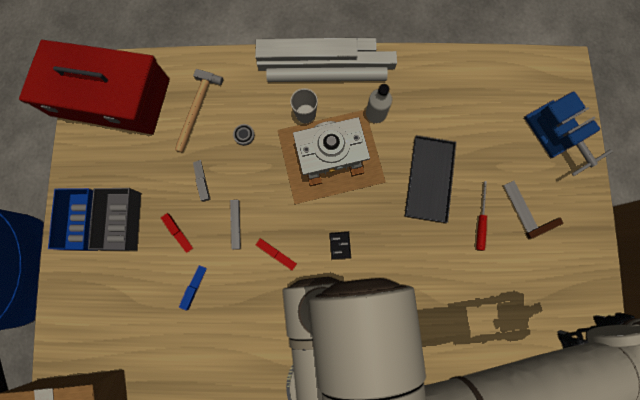

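View pics/side.png

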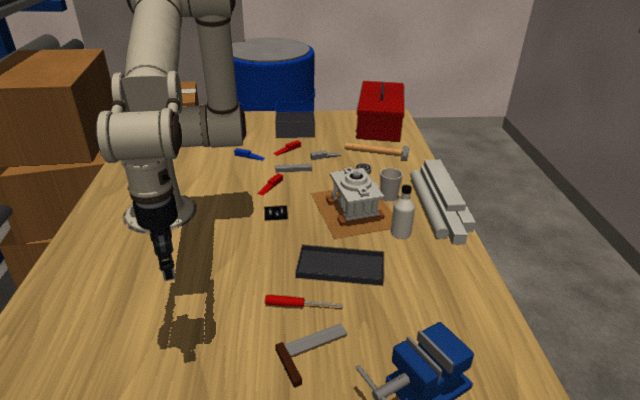

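Top view: two grey candidates for the wedge, at (202,180) and (236,225). The look-alikes are red at (176,232) and (276,253), and blue at (193,288). The gearbox is at (331,150), the tray at (430,179) and the dish at (341,245). The side view shows the same two grey parts at (324,156) and (294,168). I'll check them in a close crop.

```bash
python3 - <<'E'
from h import *
t=cv2.imread("pics/top.png")
a=cv2.resize(t[150:260,180:260],None,fx=5,fy=5,interpolation=cv2.INTER_CUBIC)
b=cv2.resize(t[100:210,270:390],None,fx=3.3,fy=5,interpolation=cv2.INTER_CUBIC)
b=cv2.resize(t[105:205,280:380],(395,395),interpolation=cv2.INTER_CUBIC)
o=np.zeros((550,800,3),np.uint8); o[:,:400]=a; o[:395,405:]=b
cv2.imwrite("pics/crop.png",o)
for k in("wedge","key_bar","tray","gearbox"):
    bot.get_image("top"); q=bot.trace("top",k)[0]; m=q["mask"].astype(np.uint8)
    pts=cv2.findNonZero(m).reshape(-1,2)
    z={"wedge":.012,"key_bar":.02,"tray":.022,"gearbox":.1}[k]
    w=at_z("top",pts,z)[:,:2].astype(np.float32)*1000
    print(k,cv2.minAreaRect(w),w.mean(0), q["score"],pts.min(0),pts.max(0))
E
```

```text
wedge ((356.68743896484375, 147.53952026367188), (125.60618591308594, 27.42082405090332), 56.70482635498047) [356.703   149.29169] 0.81 [255 239] [294 268]
key_bar ((437.4728698730469, 259.87408447265625), (138.73780822753906, 28.2930850982666), 2.003199815750122) [439.18674 260.35712] 0.73 [230 200] [240 249]
tray ((565.4871215820312, -293.88153076171875), (123.99037170410156, 245.07089233398438), 80.227294921875) [ 563.47565 -293.3322 ] 0.81 [405 135] [456 223]Traceback (most recent call last):
  File "<stdin>", line 9, in <module>
IndexError: list index out of range
```

View pics/crop.png

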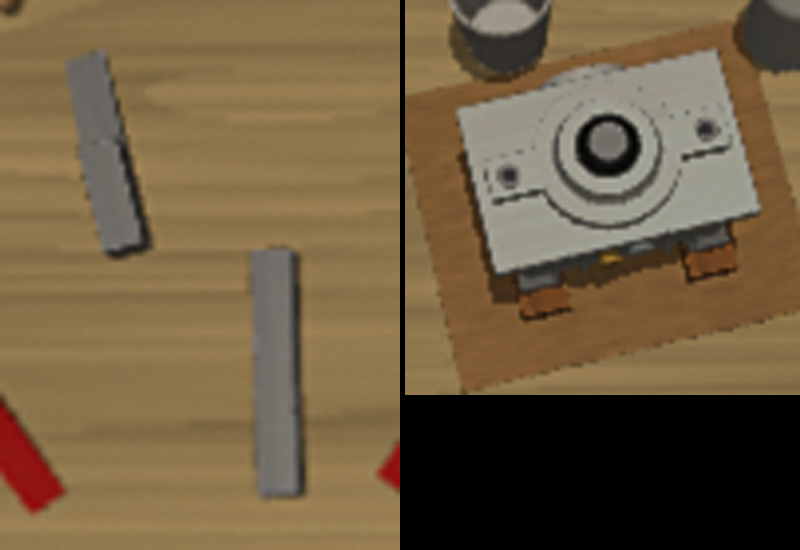

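The crop settles it. The part at (202,180) has a thick butt and a step to a thinner nose pointing away from the robot, with the step at about (200,178), so that is the wedge. The part at (236,225) is uniform, so it's the key bar. The gearbox top's corners show clearly.

```bash
python3 - <<'E'
from h import *
from scipy.optimize import least_squares
c=cal("top")
p=at_z("top",[[197,161.4],[205.3,200.6]],.005,c); d=p[0]-p[1]
print("wedge nose/butt",p.round(4),np.linalg.norm(d),np.arctan2(d[1],d[0]))
px=np.array([[293.2,132.8],[359,117.7],[369.9,158.9],[302.8,173.9]])
L=np.array([[.06,.092],[.06,-.092],[-.06,-.092],[-.06,.092]])
def P(v): 
    Rz=R.from_euler("z",v[2]).as_matrix()
    return np.c_[L,np.zeros(4)]@Rz.T+[v[0],v[1],v[3]]
for h in(.09,.1,.11):
    r=least_squares(lambda v:(proj("top",P([*v,h]),c)-px).ravel(),[.45,0,.2]); print(h,r.x.round(4),np.abs(r.fun).max().round(2))
r=least_squares(lambda v:(proj("top",P(v),c)-px).ravel(),[.45,0,.2,.1]); print(r.x,r.fun.round(1))
im=save("top","pics/top2.png")
for q in bot.trace("top","wedge"):
    pts=cv2.findNonZero(q["mask"].astype(np.uint8)).reshape(-1,2)
    w=at_z("top",pts,.012,c)[:,:2].astype(np.float32)*1000
    print(q["score"],cv2.minAreaRect(w),w.mean(0))
print(R.from_rotvec(bot.get_obs()["tcp_rot"]).as_matrix().round(3))
E
```

```text
wedge nose/butt [[0.6248 0.3828 0.005 ]
 [0.5077 0.3521 0.005 ]] 0.12104260588584378 0.2563210262946983
0.09 [ 0.6413 -0.0106  0.2229] 0.31
0.1 [ 0.6381 -0.0105  0.223 ] 0.52
0.11 [ 0.635  -0.0103  0.2231] 0.8
[ 0.64084148 -0.01059341  0.22293971  0.09138943] [ 0.1 -0.3 -0.1  0.1 -0.  -0.   0.1  0.3]
0.94 ((263.01971435546875, 374.7323303222656), (34.15732955932617, 128.42953491210938), 61.808448791503906) [260.3169  377.04446]
0.72 ((566.5892944335938, 365.7455749511719), (124.62947845458984, 31.306577682495117), 14.172656059265137) [563.4218  365.39764]
0.64 ((353.80902099609375, 146.18690490722656), (127.96196746826172, 26.902713775634766), 54.39018249511719) [354.2784  146.15463]
0.63 ((416.8086853027344, 429.5509948730469), (128.8350830078125, 28.761680603027344), 40.299259185791016) [416.85153 430.4687 ]
[[ 0.951  0.309  0.   ]
 [ 0.309 -0.951 -0.   ]
 [ 0.     0.    -1.   ]]
```

```bash
python3 -m jog '[349,904,-30,0,0,-0.064,0.2, 349,904,-30,0,0,-0.064,0.2, 349,904,-30,0,0,-0.064,0.2, 349,904,-30,0,0,-0.064,0.2, 349,904,-30,0,0,-0.064,0.2, 349,904,-30,0,0,-0.064,0.2, 349,904,-30,0,0,-0.064,0.2, 349,904,-30,0,0,-0.064,0.2, 349,904,-30,0,0,-0.064,0.2, 349,904,-30,0,0,-0.064,0.2, 349,904,-30,0,0,-0.064,0.2, 349,904,-30,0,0,-0.064,0.2, 349,904,-30,0,0,-0.064,0.2, 349,904,-30,0,0,-0.064,0.2, 349,904,-30,0,0,-0.064,0.2, 349,904,-30,0,0,-0.064,0.2, 349,904,-30,0,0,-0.064,0.2, 349,904,-30,0,0,-0.064,0.2, 349,904,-30,0,0,-0.064,0.2, 349,904,-30,0,0,-0.064,0.2]'; python3 - <<'E'
from h import *
o=bot.get_obs(); c=cal("wrist"); im=save("wrist","pics/w1.png")
print(o["time"],o["tcp_pos"],R.from_rotvec(o["tcp_rot"]).as_matrix()[:,0],o["width"])
for q in bot.trace("wrist","wedge"):
    pts=cv2.findNonZero(q["mask"].astype(np.uint8)).reshape(-1,2)
    w=at_z("wrist",pts,.012,c)[:,:2].astype(np.float32)*1000
    print(q["score"],cv2.minAreaRect(w),w.mean(0),pts.min(0),pts.max(0))
E
```

```text
time: 4.0
tcp_pos: [0.5265, 0.3563, 0.2236]
tcp_rot: [-3.117, -0.39, -0.0]
ft_force: [0.3, 0.4, 0.3]
width: 0.601
4.0 [0.52651052 0.35625672 0.22363137] [9.69238849e-01 2.46121833e-01 3.10657565e-04] 0.6011596013458943
0.9 ((302.0796203613281, 364.3819274902344), (25.745182037353516, 67.41817474365234), 68.02367401123047) [306.43143 363.00815] [257 315] [289 355]
0.85 ((437.8270568847656, 443.9029541015625), (75.55154418945312, 35.527008056640625), 38.557472229003906) [439.73892 445.69626] [198 194] [249 259]
0.83 ((568.677734375, 367.011962890625), (126.9471664428711, 24.955955505371094), 17.095203399658203) [570.89966 367.47437] [305  66] [332 190]
```

View pics/w1.png

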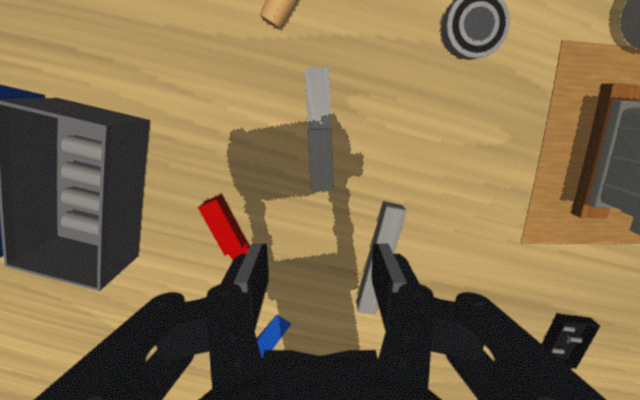

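Wrist view: the wedge runs from its nose at (317,68), past the step at (319,128), to the butt end at (321,190). It is nearly aligned with the tool.

```bash
python3 - <<'E'
from h import *
c=cal("wrist")
m=cv2.imread("pics/w1.png"); 
n=at_z("wrist",[[306,69],[328,68]],.002,c); s=at_z("wrist",[[308,128.5],[331,127.5]],.024,c); b=at_z("wrist",[[310,191],[333,189.5]],.024,c)
for k,v in(("nose",n),("step",s),("butt",b)): print(k,v.round(4),v.mean(0).round(4))
d=n.mean(0)-b.mean(0); print(np.hypot(*d[:2]),np.arctan2(d[1],d[0])); d=s.mean(0)-b.mean(0); print(np.hypot(*d[:2]),np.arctan2(d[1],d[0]))
E
```

```text
nose [[0.6251 0.3951 0.002 ]
 [0.6315 0.3738 0.002 ]] [0.6283 0.3845 0.002 ]
step [[0.57   0.3788 0.024 ]
 [0.5765 0.357  0.024 ]] [0.5732 0.3679 0.024 ]
butt [[0.5077 0.3615 0.024 ]
 [0.5152 0.3386 0.024 ]] [0.5115 0.35   0.024 ]
0.1217425137527113 0.2866750731189676
0.06427410129424051 0.2812734689589885
```

```bash
python3 -m jog '[3,-1,-60,0,0,0.036,0.2, 3,-1,-120,0,0,0.036,0.2, 3,-1,-160,0,0,0.036,0.2, 3,-1,-185,0,0,0.036,0.2, 3,-1,-199,0,0,0.036,0.2, 3,-1,-199,0,0,0.036,0.2, 3,-1,-199,0,0,0.036,-1, 3,-1,-199,0,0,0.036,-1, 3,-1,-199,0,0,0.036,-1, 3,-1,-199,0,0,0.036,-1, 3,-1,-199,0,0,0.036,-1]'
```

```text
time: 5.48
tcp_pos: [0.5308, 0.3566, 0.0263]
tcp_rot: [-3.109, -0.447, -0.005]
ft_force: [0.2, -0.4, 6.6]
width: 0.263
```

```bash
python3 -m jog '[0,0,10,0,0,0,-1, 0,0,30,0,0,0,-1, 0,0,60,0,0,0,-1, 0,0,60,0,0,0,-1]'; python3 -m jog '[0,-20,40,0,0,-0.0626,-1, 3,-60,90,0,0,-0.0626,-1, 4,-100,140,0,0,-0.0626,-1, 5,-145,190,0,0,-0.0626,-1, 6,-190,220,0,0,-0.0626,-1, 7,-235,240,0,0,-0.0626,-1, 8,-280,244,0,0,-0.0626,-1, 9,-320,244,0,0,-0.0626,-1, 9,-350,244,0,0,-0.0626,-1, 9,-370,244,0,0,-0.0626,-1, 9,-377,244,0,0,-0.0626,-1, 9,-377,244,0,0,-0.0626,-1, 9,-377,244,0,0,-0.0626,-1]'; python3 - <<'E'
from h import *
o=bot.get_obs(); c=cal("wrist"); im=save("wrist","pics/w2.png"); np.save("w2cal.npy",np.array(c,dtype=object),allow_pickle=True)
print(o["tcp_pos"],R.from_rotvec(o["tcp_rot"]).as_matrix(),o["width"],o["ft_force"],o["moment"])
E
```

```text
time: 5.98
tcp_pos: [0.5318, 0.3572, 0.0882]
tcp_rot: [-3.108, -0.447, -0.011]
ft_force: [0.4, 1.0, -4.1]
width: 0.266
time: 7.6
tcp_pos: [0.5385, -0.0199, 0.3283]
tcp_rot: [-3.121, -0.352, 0.0]
ft_force: [-0.3, 0.5, -3.4]
width: 0.264
[ 0.53848005 -0.01994935  0.32825238] [[ 9.74935164e-01  2.22489151e-01 -6.38857058e-05]
 [ 2.22489155e-01 -9.74935040e-01  4.92758651e-04]
 [ 4.73490405e-05 -4.94621612e-04 -9.99999877e-01]] 0.26418011830468985 [-0.25041162  0.52525704 -3.42812284] [0.01032645 0.05068452 0.00383927]
```

View pics/w2.png

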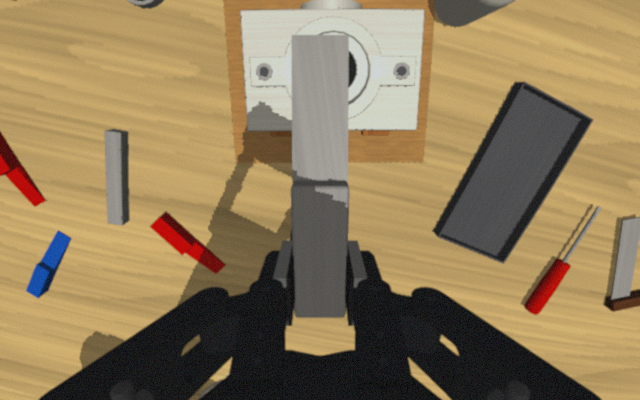

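Wrist view 2: the wedge is held straight, with the nose edge at row 36 (columns 292 to 349), the step at row 183 and the butt end at row 317. The gearbox top's corners are near (241,11), (423,9), (418,130) and (246,128). The ear edges are at row 85, and the tool is square to them.

```bash
python3 - <<'E'
from h import *
from scipy.optimize import least_squares
c=tuple(np.load("w2cal.npy",allow_pickle=True)); ct=cal("top")
g=cv2.imread("pics/w2.png",0)
px=cv2.cornerSubPix(g,np.array([[241,11],[423,9],[418,130],[246,128]],np.float32).reshape(-1,1,2),(4,4),(-1,-1),(3,30,.01)).reshape(-1,2)
gt=cv2.imread("pics/top.png",0)
pt=cv2.cornerSubPix(gt,np.array([[293.2,132.8],[359,117.7],[369.9,158.9],[302.8,173.9]],np.float32).reshape(-1,1,2),(3,3),(-1,-1),(3,30,.01)).reshape(-1,2)
print(px.round(1).tolist(),pt.round(1).tolist())
L=np.array([[.06,.092],[.06,-.092],[-.06,-.092],[-.06,.092]])
def P(v,l=L): return np.c_[l,np.zeros(len(l))]@R.from_euler("z",v[2]).as_matrix().T+[v[0],v[1],v[3]]
fw=lambda v:(proj("wrist",P(v),c)-px).ravel(); ft=lambda v:(proj("top",P(v),ct)-pt).ravel()
for n,f in(("w",fw),("t",ft),("both",lambda v:np.r_[fw(v),ft(v)])):
    r=least_squares(f,[.64,-.01,.22,.1]); print(n,r.x.round(4),r.fun.round(1))
    print("  ears",P(r.x,np.array([[-.014,.068],[-.014,-.068]])).round(4).tolist())
for h in(.09,.095,.1,.105,.11):
    r=least_squares(lambda v:fw([*v,h]),[.64,-.01,.22]); print(h,r.x.round(4),np.abs(r.fun).max().round(2))
# ear front edges from image
e=at_z("wrist",[[263,85],[400,85]],.095+.014,c); print("ear edge @.109",e.round(4))
o=bot.get_obs(); M=R.from_rotvec(o["tcp_rot"]).as_matrix(); t=o["tcp_pos"]
# wedge features in tool
for nm,q,dz in(("nose",[[292,36],[349,36]],-.022+.0),("step",[[293,182],[348,182]],0),("butt",[[295,317],[346,317]],0)):
    z=t[2]-.0263+(.002 if nm=="nose" else .024)
    w=at_z("wrist",q,z,c); print(nm,((w-t)@M).round(4).tolist())
E
```

```text
[[239.89999389648438, 10.699999809265137], [424.20001220703125, 9.399999618530273], [415.3999938964844, 129.10000610351562], [245.10000610351562, 128.3000030517578]] [[292.6000061035156, 132.1999969482422], [357.8999938964844, 117.30000305175781], [369.29998779296875, 157.60000610351562], [302.3999938964844, 173.60000610351562]]
w [ 0.6423 -0.0093  0.2253  0.0969] [-0.2 -1.7 -0.7 -0.1 -0.6  0.6  1.5  1.4]
  ears [[0.6135, 0.0539, 0.0969], [0.6439, -0.0787, 0.0969]]
t [ 0.6439 -0.0088  0.2313  0.0876] [ 0.1 -0.  -0.  -0.3 -0.1  0.3  0.1  0. ]
  ears [[0.6147, 0.0541, 0.0876], [0.6459, -0.0782, 0.0876]]
both [ 0.6422 -0.0092  0.226   0.0965] [-0.2 -1.5 -1.   0.  -0.8  0.5  1.6  1.4  0.  -0.7  0.5 -0.8  0.3  0.2
 -0.1 -0.3]
  ears [[0.6133, 0.0539, 0.0965], [0.6438, -0.0786, 0.0965]]
0.09 [ 0.6431 -0.0093  0.2253] 3.06
0.095 [ 0.6425 -0.0093  0.2253] 1.96
0.1 [ 0.6419 -0.0093  0.2253] 2.18
0.105 [ 0.6414 -0.0092  0.2252] 2.98
0.11 [ 0.6408 -0.0092  0.2252] 4.03
ear edge @.109 [[ 0.6131  0.0556  0.109 ]
 [ 0.6444 -0.0803  0.109 ]]
nose [[0.1022, -0.0108, 0.0243], [0.1022, 0.0129, 0.0243]]
step [[0.0452, -0.0099, 0.0023], [0.0452, 0.0119, 0.0023]]
butt [[-0.0192, -0.0108, 0.0023], [-0.0192, 0.0128, 0.0023]]
```

```bash
python3 -m jog '[-10,16,-40,0,0,0,-1, -20,32,-85,0,0,0,-1, -32,49,-130,0,0,0,-1, -32,49,-165,0,0,0,-1, -32,49,-187,0,0,0,-1, -32,49,-192,0,0,0,-1, -32,49,-197,0,0,0,-1, -32,49,-199,0,0,0,-1, -32,49,-199,0,0,0,-1]'; python3 -m jog '[0,0,-2,0,0,0,-1, 0,0,-2,0,0,0,-1]';python3 -m jog '[0,0,-1,0,0,0,-1, 0,0,-1,0,0,0,-1]'; python3 - <<'E'
from h import *
save("wrist","pics/w3.png")
E
```

```text
time: 8.78
tcp_pos: [0.5069, 0.028, 0.13]
tcp_rot: [3.122, 0.35, 0.002]
ft_force: [0.6, -0.6, -3.9]
width: 0.266
time: 9.02
tcp_pos: [0.507, 0.028, 0.128]
tcp_rot: [3.122, 0.35, 0.002]
ft_force: [0.0, -0.4, -2.0]
width: 0.261
time: 9.28
tcp_pos: [0.507, 0.0279, 0.1274]
tcp_rot: [3.122, 0.35, 0.002]
ft_force: [-4.1, -0.3, 4.7]
width: 0.266
```

View pics/w3.png

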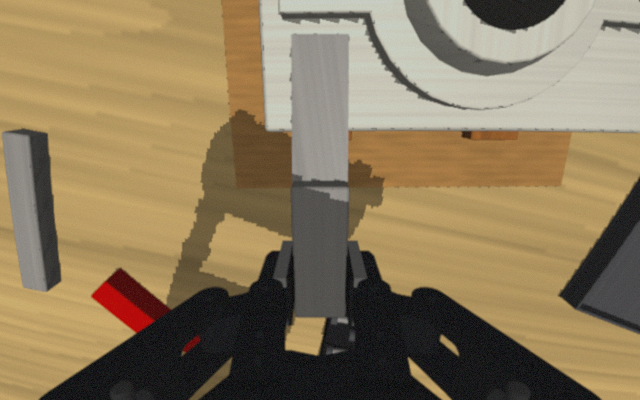

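Wrist view 3: the nose edge at row 34 (columns 292 to 349) rests on the bare face, just in front of the left ear's edge at row 20 (columns 283 to 370). Contact came at TCP z ≈ 0.128. I'll check whether the wedge lies flat.

```bash
python3 - <<'E'
from h import *
from scipy.optimize import least_squares
o=bot.get_obs(); M=R.from_rotvec(o["tcp_rot"]).as_matrix()
print("f",(M.T@o["ft_force"]).round(2),"m",(M.T@o["moment"]).round(3))
t=o["tcp_pos"]; c3=cal("wrist"); c2=tuple(np.load("w2cal.npy",allow_pickle=True))
A2=c2[3]; t2=np.array([.53848,-.019949,.328252]); M2=R.from_rotvec([-3.121,-.352,0]).as_matrix()
print("cam in tool",(M.T@(c3[2]-t)).round(4),(M2.T@(c2[2]-t2)).round(4))
pts=np.array([[.092,.012,.002],[.092,-.012,.002],[.032,.012,.024],[.032,-.012,.024],[-.032,.012,.024],[-.032,-.012,.024]])
for nm,c,tt,MM,rows in(("w2",c2,t2,M2,(36,182.5,317)),("w3",c3,t,M,(34.5,183.5,316.5))):
    px=np.array([[292,rows[0]],[349,rows[0]],[293,rows[1]],[348.5,rows[1]],[295,rows[2]],[346.5,rows[2]]])
    def W(v): # tool coords: x fwd, y right, z down ; wedge rot pitch v2 (nose up +)
        q=R.from_euler("y",-v[2]).apply(pts)
        q=np.c_[q[:,0]+v[0],-q[:,1]+v[1],v[3]-q[:,2]]
        return q@MM.T+tt
    r=least_squares(lambda v:(proj("wrist",W(v),c)-px).ravel(),[.01,0,0,.026]); print(nm,r.x.round(4),r.fun.round(1))
E
```

```text
f [-4.28 -0.94 -4.97] m [ 0.059 -0.208  0.001]
cam in tool [ 0.0776  0.0006 -0.1195] [ 0.0776  0.0006 -0.1195]
w2 [ 0.0111  0.0011 -0.0377  0.0285] [ 0.8  0.1 -0.7  0.1 -1.6  0.1  1.6  0.1 -0.1 -0.2 -0.1 -0.2]
w3 [ 0.0114  0.0011 -0.0172  0.0286] [ 0.5  0.1 -0.2  0.1 -1.8  0.   1.7  0.  -0.  -0.2 -0.2 -0.2]
```

```bash
python3 -m jog '[3,0.7,0.3,0,0,0,-1, 6,1.4,0.3,0,0,0,-1, 9,2.1,0.3,0,0,0,-1, 11.7,2.7,0.3,0,0,0,-1, 13.6,3.1,0.3,0,0,0,-1, 13.6,3.1,0.3,0,0,0,-1]'; python3 -m jog '[2,0.45,0,0,0,0,-1, 3.9,0.9,0,0,0,0,-1, 3.9,0.9,0,0,0,0,-1]'; python3 -m jog '[2,0.45,0,0,0,0,-1, 3.9,0.9,0,0,0,0,-1, 3.9,0.9,0,0,0,0,-1]'
```

```text
time: 10.07
tcp_pos: [0.5198, 0.0309, 0.1276]
tcp_rot: [3.121, 0.35, -0.002]
ft_force: [-7.7, -1.5, 8.4]
width: 0.267
time: 10.45
tcp_pos: [0.5222, 0.0315, 0.1277]
tcp_rot: [3.121, 0.351, -0.009]
ft_force: [-15.7, -2.3, 13.7]
width: 0.264
time: 10.82
tcp_pos: [0.5233, 0.0317, 0.1275]
tcp_rot: [3.12, 0.352, -0.021]
ft_force: [-27.5, -6.5, 23.9]
width: 0.266
```

The vertical force is climbing along with the push (nose dip). I'll ease back a little, take out the dip with a small nose-up pitch, and then go on.

```bash
python3 -m jog '[-4,-0.9,0.3,0,0,0,-1, -8,-1.8,0.5,0.0045,-0.0195,0,-1, -8,-1.8,0.5,0.0045,-0.0195,0,-1]'; python3 -m jog '[2,0.45,0,0,0,0,-1, 3.9,0.9,0,0,0,0,-1, 3.9,0.9,0,0,0,0,-1]'; python3 - <<'E'
from h import *
o=bot.get_obs(); M=R.from_rotvec(o["tcp_rot"]).as_matrix(); print(M[:,0],(M.T@o["ft_force"]).round(1),(M.T@o["moment"]).round(2)); save("wrist","pics/w4.png")
E
```

```text
time: 11.2
tcp_pos: [0.52, 0.0312, 0.1269]
tcp_rot: [-3.12, -0.349, -0.033]
ft_force: [2.6, 0.1, -4.0]
width: 0.268
time: 11.58
tcp_pos: [0.5206, 0.0313, 0.1268]
tcp_rot: [-3.12, -0.351, -0.015]
ft_force: [-15.1, -5.3, 10.1]
width: 0.265
[0.97493898 0.22224878 0.00997341] [-15.8   1.8 -10.2] [-0.24 -2.36  0.16]
```

View pics/w4.png

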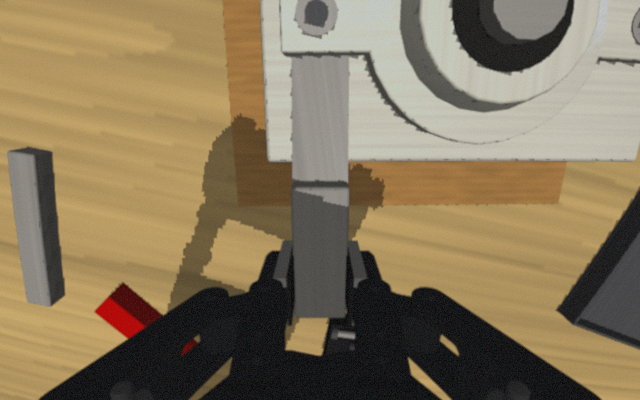

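Wrist view 4: the nose is already hidden under the left ear (edge at row 54, columns 285 to 370), and the wedge hasn't slipped in the grip (step at row 183, butt end at row 317). It still presses down too much, so I'll level it further and push on.

```bash
python3 -m jog '[0,0,0.5,0.0045,-0.0195,0,-1, 2,0.45,0.5,0.0045,-0.0195,0,-1, 2,0.45,0.5,0.0045,-0.0195,0,-1]'; python3 -m jog '[2,0.45,0,0,0,0,-1, 2,0.45,0,0,0,0,-1]';  python3 - <<'E'
from h import *
o=bot.get_obs(); M=R.from_rotvec(o["tcp_rot"]).as_matrix(); print(M[:,0],(M.T@o["ft_force"]).round(1),(M.T@o["moment"]).round(2))
E
```

```text
time: 12.0
tcp_pos: [0.5206, 0.0314, 0.1262]
tcp_rot: [-3.118, -0.351, -0.039]
ft_force: [-20.7, -7.1, 11.2]
width: 0.266
time: 12.25
tcp_pos: [0.5215, 0.0318, 0.1263]
tcp_rot: [-3.118, -0.352, -0.033]
ft_force: [-26.0, -8.9, 16.1]
width: 0.268
[0.97462638 0.22279561 0.02157631] [-26.9   2.9 -16.7] [-0.39 -4.19  0.19]
```

```bash
python3 -m jog '[0,0,1,0,0,0,-1, 0,0,2,0,0,0,-1, 0,0,2,0,0,0,-1]'; python3 - <<'E'
from h import *
o=bot.get_obs(); M=R.from_rotvec(o["tcp_rot"]).as_matrix(); print(M[:,0],(M.T@o["ft_force"]).round(1),(M.T@o["moment"]).round(2))
E
```

```text
time: 12.62
tcp_pos: [0.523, 0.0325, 0.1269]
tcp_rot: [-3.117, -0.35, -0.041]
ft_force: [-12.3, -4.0, -0.5]
width: 0.271
[0.97470681 0.2218712  0.02682906] [-12.9   1.2   0.2] [-0.36 -2.42  0.14]
```

```bash
python3 -m jog '[2,0.45,0.2,0,0,0,-1, 3.9,0.9,0.4,0,0,0,-1, 3.9,0.9,0.4,0,0,0,-1]'; python3 -m jog '[2,0.45,0.2,0,0,0,-1, 3.9,0.9,0.4,0,0,0,-1, 3.9,0.9,0.4,0,0,0,-1]'; python3 - <<'E'
from h import *
o=bot.get_obs(); M=R.from_rotvec(o["tcp_rot"]).as_matrix(); print(M[:,0],(M.T@o["ft_force"]).round(1),(M.T@o["moment"]).round(2))
E
```

```text
time: 13.0
tcp_pos: [0.5255, 0.0334, 0.127]
tcp_rot: [-3.116, -0.351, -0.035]
ft_force: [-16.9, -5.3, 3.6]
width: 0.266
time: 13.38
tcp_pos: [0.5294, 0.0346, 0.1271]
tcp_rot: [-3.116, -0.351, -0.035]
ft_force: [-16.2, -4.7, 1.5]
width: 0.265
[0.97467843 0.22242713 0.02298093] [-16.8   1.   -1.9] [-0.1  -3.07  0.06]
```

```bash
python3 -m jog '[2,0.45,0.4,0,0,0,-1, 3.9,0.9,0.6,0,0,0,-1, 5.8,1.3,0.7,0,0,0,-1, 7.8,1.8,0.8,0,0,0,-1, 7.8,1.8,0.8,0,0,0,-1]'; python3 - <<'E'
from h import *
o=bot.get_obs(); M=R.from_rotvec(o["tcp_rot"]).as_matrix(); print(M[:,0],(M.T@o["ft_force"]).round(1),(M.T@o["moment"]).round(2))
save("wrist","pics/w5.png")
E
```

```text
time: 14.0
tcp_pos: [0.5372, 0.0368, 0.1274]
tcp_rot: [-3.115, -0.351, -0.035]
ft_force: [-13.5, -2.8, -3.3]
width: 0.268
[0.97470429 0.22228684 0.02324007] [-13.9  -0.3   3. ] [ 0.04 -2.76  0.05]
```

View pics/w5.png

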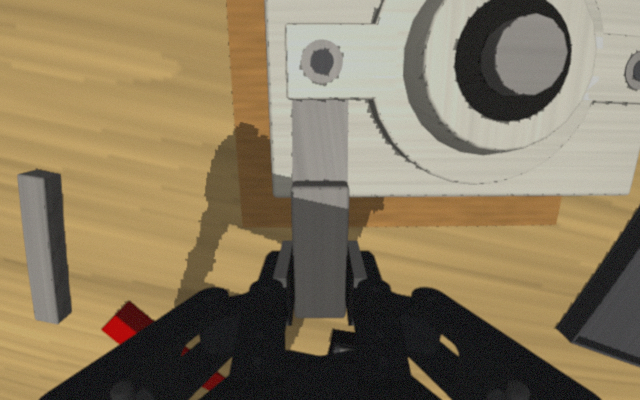

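Wrist view 5: the wedge is well under the left ear (front edge at row 99, about 24 mm in, about 2.8 mm of rise). The steady push is 14 N with almost no vertical load. I'll back out, relaxing the spring offsets as I go.

```bash
python3 - <<'E'
from h import *
o=bot.get_obs(); M=R.from_rotvec(o["tcp_rot"]).as_matrix(); t=o["tcp_pos"]
for zt in(.008,.010,.012):
    c=cal("wrist"); og,d=ray("wrist",[[320,99],[320,24]],c); ot=(og-t)@M; dt=d@M
    print(zt,(ot+dt*((zt-ot[2])/dt[:,2])[:,None]).round(4).tolist())
E
python3 -m jog '[-2.5,-0.6,-1.3,0,0,0,-1, -5,-1.1,-2.7,-0.0018,0.008,0,-1, -8,-1.8,-4,-0.0036,0.0156,0,-1, -14,-3.2,-4,-0.0036,0.0156,0,-1, -20,-4.6,-4,-0.0036,0.0156,0,-1]'
```

```text
0.008 [[0.0768, 0.0007, 0.008], [0.1035, 0.0007, 0.008]]
0.01 [[0.0768, 0.0007, 0.01], [0.1039, 0.0007, 0.01]]
0.012 [[0.0768, 0.0007, 0.012], [0.1043, 0.0007, 0.012]]
time: 14.68
tcp_pos: [0.5232, 0.0317, 0.1272]
tcp_rot: [-3.12, -0.35, -0.038]
ft_force: [0.5, 0.1, -3.3]
width: 0.266
```

```bash
python3 -m jog '[-12,-2.8,0,0,0,0,-1, -24,-5.5,0,0,0,0,-1, -48,-11,4,0,0,0,-1, -70,-16,10,0,0,0,-1, -60,-58,12,0,0,0,-1, -48,-108,12,0,0,0,-1, -38,-149,12,0,0,0,-1, -38,-149,12,0,0,0,-1, -14,-143,12,0,0,0,-1, 5,-137.5,8,0,0,0,-1, 12,-136,3,0,0,0,-1, 12,-136,1.5,0,0,0,-1, 12,-136,1.5,0,0,0,-1]'; python3 -m jog '[0,0,-1,0,0,0,-1, 0,0,-1.5,0,0,0,-1, 0,0,-1.5,0,0,0,-1]';  python3 - <<'E'
from h import *
o=bot.get_obs(); M=R.from_rotvec(o["tcp_rot"]).as_matrix(); print(M[:,0],(M.T@o["ft_force"]).round(1),(M.T@o["moment"]).round(2))
save("wrist","pics/w6.png")
E
```

```text
time: 16.3
tcp_pos: [0.5344, -0.1038, 0.1283]
tcp_rot: [-3.119, -0.35, -0.035]
ft_force: [0.4, 0.4, -3.9]
width: 0.267
time: 16.68
tcp_pos: [0.5353, -0.1041, 0.1272]
tcp_rot: [-3.119, -0.349, -0.037]
ft_force: [-0.8, -0.7, -3.8]
width: 0.263
[0.97494476 0.22114617 0.0240224 ] [-1.   0.5  3.8] [-0.01 -0.09 -0.  ]
```

View pics/w6.png

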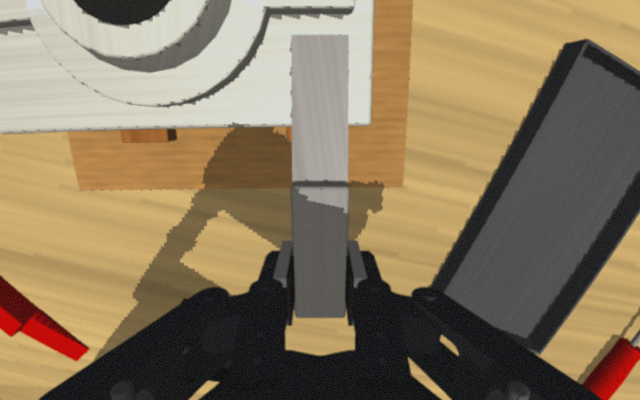

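Wrist view 6: the nose (row 35, columns 292 to 349) sits just in front of the right ear's edge (row 12, columns 267 to 352) and is fully within its width. The left ear is raised. I'll set the wedge down lightly and push in.

```bash
python3 -m jog '[0,0,-0.7,0,0,0,-1, 3,0.7,-0.7,0,0,0,-1, 6,1.4,-0.7,0,0,0,-1, 9,2.1,-0.6,0,0,0,-1, 11.7,2.7,-0.5,0,0,0,-1, 13.6,3.1,-0.3,0,0,0,-1, 13.6,3.1,-0.3,0,0,0,-1]'; python3 -m jog '[2,0.45,0.7,0,0,0,-1, 3.9,0.9,1.3,0,0,0,-1, 3.9,0.9,1.3,0,0,0,-1]'; python3 - <<'E'
from h import *
o=bot.get_obs(); M=R.from_rotvec(o["tcp_rot"]).as_matrix(); print(M[:,0],(M.T@o["ft_force"]).round(1),(M.T@o["moment"]).round(2))
E
```

```text
time: 17.6
tcp_pos: [0.5466, -0.1013, 0.1267]
tcp_rot: [-3.119, -0.351, -0.026]
ft_force: [-11.4, -1.9, 4.9]
width: 0.266
time: 17.98
tcp_pos: [0.5492, -0.1006, 0.1272]
tcp_rot: [-3.118, -0.351, -0.021]
ft_force: [-15.0, -3.8, 2.6]
width: 0.267
[0.97494658 0.2220175  0.01368943] [-15.5   0.3  -2.8] [-0.06 -2.69  0.04]
```

```bash
python3 -m jog '[2,0.45,0.4,0.0017,-0.007,0,-1, 3.9,0.9,0.8,0.0034,-0.0146,0,-1, 5.8,1.3,1,0.0034,-0.0146,0,-1, 7.8,1.8,1.2,0.0034,-0.0146,0,-1, 7.8,1.8,1.2,0.0034,-0.0146,0,-1]';python3 -m jog '[2,0.45,0.2,0,0,0,-1, 3.9,0.9,0.4,0,0,0,-1, 5.8,1.3,0.6,0,0,0,-1, 7.8,1.8,0.7,0,0,0,-1, 7.8,1.8,0.7,0,0,0,-1]'; python3 - <<'E'
from h import *
o=bot.get_obs(); M=R.from_rotvec(o["tcp_rot"]).as_matrix(); print(M[:,0],(M.T@o["ft_force"]).round(1),(M.T@o["moment"]).round(2))
e=np.array([.6425,-.0793]);print(102.2-1000*((e-o["tcp_pos"][:2])@[.9746,.2238]))
E
```

```text
time: 18.6
tcp_pos: [0.5565, -0.0982, 0.127]
tcp_rot: [-3.115, -0.35, -0.043]
ft_force: [-10.5, -4.3, -3.8]
width: 0.264
time: 19.23
tcp_pos: [0.564, -0.0963, 0.1273]
tcp_rot: [-3.115, -0.35, -0.041]
ft_force: [-10.9, -2.3, -4.9]
width: 0.259
[0.97467695 0.22199435 0.02689513] [-11.3  -0.1   4.6] [-0.18 -2.5   0.02]
21.86367375766946
```

```bash
python3 -m jog '[2,0.45,-0.4,0,0,0,-1, 3.9,0.9,-0.6,0,0,0,-1, 5.8,1.3,-0.6,0,0,0,-1, 7.8,1.8,-0.6,0,0,0,-1, 7.8,1.8,-0.6,0,0,0,-1]';python3 -m jog '[2,0.45,0,0,0,0,-1, 3.9,0.9,0,0,0,0,-1, 5.4,1.2,0,0,0,0,-1, 7,1.6,0,0,0,0,-1, 7,1.6,0,0,0,0,-1]'; python3 - <<'E'
from h import *
o=bot.get_obs(); M=R.from_rotvec(o["tcp_rot"]).as_matrix(); t=o["tcp_pos"]; print(M[:,0],(M.T@o["ft_force"]).round(1),(M.T@o["moment"]).round(2))
e=np.array([.6425,-.0793]);print(102.2-1000*((e-o["tcp_pos"][:2])@[.9746,.2238]))
save("wrist","pics/w7.png"); save("side","pics/s7.png")
E
```

```text
time: 19.85
tcp_pos: [0.5715, -0.0949, 0.1273]
tcp_rot: [-3.115, -0.351, -0.04]
ft_force: [-15.3, -2.8, 0.4]
width: 0.266
time: 20.48
tcp_pos: [0.5785, -0.0934, 0.1274]
tcp_rot: [-3.116, -0.351, -0.04]
ft_force: [-15.7, -4.1, 1.2]
width: 0.266
[0.97465061 0.22224656 0.02574206] [-16.2   0.5  -1.6] [-0.12 -3.14  0.05]
36.655176648724435
```

View pics/w7.png

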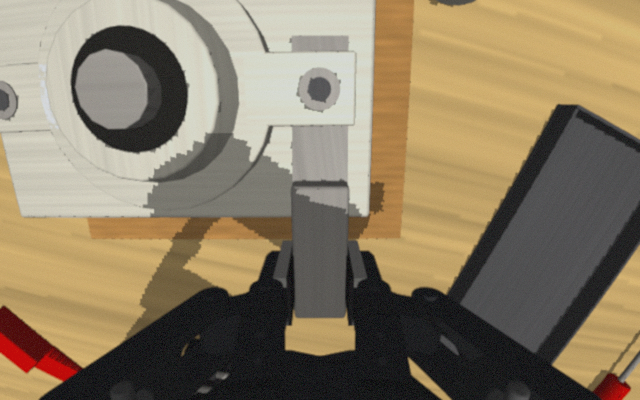

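Wrist view 7 (my ninth picture): the wedge runs right through under the right ear (front edge at row 125, back edge at row 52), and the nose shows beyond at row 36. The gripper is clear of the face's front edge (row 215).

```bash
python3 - <<'E'
from h import *
o=bot.get_obs(); M=R.from_rotvec(o["tcp_rot"]).as_matrix(); t=o["tcp_pos"]; c=cal("wrist"); og,d=ray("wrist",[[320,125],[320,52],[320,36.5],[320,214.5],[320,183]],c); ot=(og-t)@M; dt=d@M
for zt in(.005,.007,.009,.0243,.0263): print(zt,(ot+dt*((zt-ot[2])/dt[:,2])[:,None])[:,0].round(4).tolist())
E
python3 -m jog '[-2.5,-0.6,-1,0,0,0,-1, -5,-1.1,-2,-0.0018,0.008,0,-1, -8,-1.8,-3,-0.0036,0.0156,0,-1, -14,-3.2,-3,-0.0036,0.0156,0,-1, -20,-4.6,-3,-0.0036,0.0156,0,-1]'
```

```text
0.005 [0.0672, 0.0934, 0.0987, 0.0304, 0.044]
0.007 [0.067, 0.0937, 0.099, 0.0296, 0.0435]
0.009 [0.0668, 0.0939, 0.0994, 0.0288, 0.0429]
0.0243 [0.0656, 0.0959, 0.102, 0.0231, 0.0388]
0.0263 [0.0654, 0.0961, 0.1023, 0.0223, 0.0383]
time: 21.2
tcp_pos: [0.5635, -0.0979, 0.1269]
tcp_rot: [-3.12, -0.35, -0.038]
ft_force: [1.4, 0.4, -2.7]
width: 0.264
```

```bash
python3 -m jog '[-12,-2.8,0.3,0,0,0,-1, -24,-5.5,0.3,0,0,0,-1, -48,-11,4,0,0,0,-1, -72,-16.5,10,0,0,0,-1, -82,28,12,0,0,0,-1, -92,78,12,0,0,0,-1, -101,116.5,12,0,0,0,-1, -101,116.5,12,0,0,0,-1, -80,121.5,11,0,0,0,-1, -63,125.4,6,0,0,0,-1, -56,127,2,0,0,0,-1, -56,127,0.5,0,0,0,-1, -56,127,0,0,0,0,-1, -56,127,0,0,0,0,-1]';  python3 -m jog '[3,0.7,0,0,0,0,-1, 6,1.4,0,0,0,0,-1, 10,2.3,0,0,0,0,-1, 14,3.2,0.2,0,0,0,-1, 18,4.1,0.4,0,0,0,-1, 18,4.1,0.5,0,0,0,-1]'
```

```text
time: 22.95
tcp_pos: [0.5068, 0.0292, 0.1265]
tcp_rot: [-3.119, -0.349, -0.035]
ft_force: [0.2, 0.6, -4.6]
width: 0.268
time: 23.7
tcp_pos: [0.5256, 0.0336, 0.127]
tcp_rot: [-3.119, -0.35, -0.036]
ft_force: [-0.1, -0.7, -4.2]
width: 0.264
```

```bash
python3 -m jog '[2,0.45,-0.6,0,0,0,-1, 4,0.9,-0.6,0,0,0,-1, 7,1.6,-0.6,0,0,0,-1, 10,2.3,0,0,0,0,-1, 12,2.7,0.7,0,0,0,-1, 12,2.7,1,0,0,0,-1]';  python3 -m jog '[2,0.45,0.6,0.0017,-0.007,0,-1, 3.9,0.9,1,0.0034,-0.0146,0,-1, 3.9,0.9,1,0.0034,-0.0146,0,-1]'
```

```text
time: 24.45
tcp_pos: [0.5343, 0.0356, 0.1273]
tcp_rot: [-3.12, -0.351, -0.022]
ft_force: [-12.1, -3.9, 5.8]
width: 0.266
time: 24.82
tcp_pos: [0.5365, 0.0364, 0.1271]
tcp_rot: [-3.117, -0.351, -0.039]
ft_force: [-15.8, -5.8, 4.4]
width: 0.268
```

```bash
python3 -m jog '[2,0.45,0.5,0,0,0,-1, 3.9,0.9,0.9,0,0,0,-1, 5.8,1.3,1.1,0,0,0,-1, 7.8,1.8,1.2,0,0,0,-1, 7.8,1.8,1.2,0,0,0,-1]';python3 -m jog '[2,0.45,0.1,0,0,0,-1, 3.9,0.9,0.2,0,0,0,-1, 5.8,1.3,0.2,0,0,0,-1, 7.8,1.8,0.3,0,0,0,-1, 7.8,1.8,0.3,0,0,0,-1]'
```

```text
time: 25.45
tcp_pos: [0.5439, 0.0386, 0.1274]
tcp_rot: [-3.116, -0.351, -0.037]
ft_force: [-14.9, -3.4, 1.5]
width: 0.269
time: 26.08
tcp_pos: [0.5512, 0.0405, 0.1276]
tcp_rot: [-3.116, -0.351, -0.035]
ft_force: [-15.0, -4.1, 1.1]
width: 0.267
```

Need about 2.5 mm more, then retract.

```bash
python3 -m jog '[1.5,0.35,0,0,0,0,-1, 2.6,0.6,0,0,0,0,-1, 2.6,0.6,0,0,0,0,-1]'; python3 - <<'E'
from h import *
save("wrist","pics/w8.png"); 
r=bot.trace("wrist","cover_rock"); print([(round(q["score"],2),int(q["mask"].sum())) for q in r])
E
python3 -m jog '[-2.5,-0.6,-1.2,0,0,0,-1, -5,-1.1,-2.3,-0.0018,0.008,0,-1, -8,-1.8,-3.5,-0.0036,0.0156,0,-1, -14,-3.2,-3.5,-0.0036,0.0156,0,-1, -20,-4.6,-3.5,-0.0036,0.0156,0,-1]'
```

```text
time: 26.45
tcp_pos: [0.5536, 0.0411, 0.1276]
tcp_rot: [-3.116, -0.351, -0.034]
ft_force: [-17.3, -3.4, 3.0]
width: 0.265
[(0.91, 53185)]
time: 27.18
tcp_pos: [0.5396, 0.0364, 0.1272]
tcp_rot: [-3.12, -0.35, -0.036]
ft_force: [0.7, -0.2, -2.9]
width: 0.268
```

```bash
python3 -m jog '[-13,-3,0.3,0,0,0,-1, -28,-6.4,0.3,0,0,0,-1, -53,-12.2,4,0,0,0,-1, -77,-17.7,10,0,0,0,-1, -68,-58,12,0,0,0,-1, -57,-108,12,0,0,0,-1, -47,-150,12,0,0,0,-1, -47,-150,12,0,0,0,-1, -26,-145,11,0,0,0,-1, -10,-142,6,0,0,0,-1, -4,-140.5,2,0,0,0,-1, -4,-140.5,0.3,0,0,0,-1, -4,-140.5,-0.3,0,0,0,-1, -4,-140.5,-0.3,0,0,0,-1]';  python3 -m jog '[4,0.9,0,0,0,0,-1, 9,2,0,0,0,0,-1, 14,3.2,0,0,0,0,-1, 19,4.4,0,0,0,0,-1, 24,5.5,0,0,0,0,-1, 28,6.4,0,0,0,0,-1, 30,6.9,0,0,0,0,-1, 30,6.9,0,0,0,0,-1]'
```

```text
time: 28.92
tcp_pos: [0.535, -0.1038, 0.1267]
tcp_rot: [-3.119, -0.349, -0.034]
ft_force: [-0.2, 0.4, -4.5]
width: 0.271
time: 29.92
tcp_pos: [0.5657, -0.097, 0.127]
tcp_rot: [-3.12, -0.349, -0.036]
ft_force: [-1.7, -0.2, -0.9]
width: 0.266
```

```bash
python3 -m jog '[3,0.7,0,0,0,0,-1, 6,1.4,0,0,0,0,-1, 9,2.1,0,0,0,0,-1, 12,2.7,0.8,0,0,0,-1, 14,3.2,1.5,0,0,0,-1, 14,3.2,1.5,0,0,0,-1]';  python3 -m jog '[2,0.45,1,0.0017,-0.007,0,-1, 3.9,0.9,1.7,0.0034,-0.0146,0,-1, 3.9,0.9,1.7,0.0034,-0.0146,0,-1]'
```

```text
time: 30.68
tcp_pos: [0.5778, -0.094, 0.1275]
tcp_rot: [-3.119, -0.35, -0.027]
ft_force: [-8.3, -2.6, 2.2]
width: 0.268
time: 31.05
tcp_pos: [0.5791, -0.0934, 0.1274]
tcp_rot: [-3.116, -0.35, -0.04]
ft_force: [-13.5, -5.2, 0.6]
width: 0.265
```

```bash
python3 -m jog '[2,0.45,0.2,0,0,0,-1, 3.9,0.9,0.3,0,0,0,-1, 5.8,1.3,0.4,0,0,0,-1, 6.6,1.5,0.4,0,0,0,-1, 6.6,1.5,0.4,0,0,0,-1]'; python3 - <<'E'
from h import *
im=save("wrist","pics/w9.png"); a=cv2.imread("pics/w8.png")
g=cv2.cvtColor(a,cv2.COLOR_BGR2GRAY).astype(int)
for nm,g in(("L",g),("R",cv2.cvtColor(im,cv2.COLOR_RGB2GRAY).astype(int))):
    col=g[:,305:340].mean(1); d=np.diff(col); k=np.argsort(-np.abs(d))[:14]; print(nm,sorted([(int(i),int(d[i])) for i in k]))
E
```

```text
time: 31.68
tcp_pos: [0.5849, -0.0917, 0.1276]
tcp_rot: [-3.116, -0.35, -0.036]
ft_force: [-15.5, -4.0, 2.1]
width: 0.272
L [(34, -20), (35, -21), (69, 29), (70, 21), (140, -22), (141, -23), (179, -25), (180, -36), (185, 20), (186, 23), (317, 31), (353, -21), (354, -32), (355, -20)]
R [(35, -26), (69, 31), (70, 22), (140, -25), (141, -24), (179, -26), (180, -42), (181, -21), (186, 25), (317, 35), (352, -23), (353, -34), (354, -38), (355, -23)]
```

Both ears' last insertions show the same edge row (140.5), so both ears had the same lift. I'll withdraw, lift clear and measure the tray.

```bash
python3 -m jog '[-2.5,-0.6,-1.2,0,0,0,-1, -5,-1.1,-2.3,-0.0018,0.008,0,-1, -8,-1.8,-3.4,-0.0036,0.0156,0,-1, -14,-3.2,-3.4,-0.0036,0.0156,0,-1, -24,-5.5,-3.4,-0.0036,0.0156,0,-1, -40,-9.2,-3.1,-0.0036,0.0156,0,-1, -52,-12,-3,-0.0036,0.0156,0,-1, -65,-15,4,-0.0036,0.0156,0,-1, -85,-19.5,30,-0.0036,0.0156,0,-1, -90,-30,70,-0.0036,0.0156,0,-1, -90,-50,100,-0.0036,0.0156,0,-1, -90,-50,100,-0.0036,0.0156,0,-1]'; python3 - <<'E'
from h import *
c=tuple(np.load("w2cal.npy",allow_pickle=True))
p=at_z("wrist",[[520,83],[591,121],[502,261],[435,233]],.022,c); print(p.round(3).tolist(),p.mean(0))
for a,b in((0,3),(1,2),(0,1),(3,2)):
    d=p[a]-p[b]; print(np.linalg.norm(d).round(4),np.arctan2(d[1],d[0]).round(3))
s=save("side","pics/s8.png"); t=save("top","pics/t8.png")
o=np.vstack([cv2.resize(s[150:235,300:410],(770,595)[::1],interpolation=cv2.INTER_CUBIC)]); cv2.imwrite("pics/s8c.png",o[:,:,::-1])
q=bot.trace("top","tray")
for k in q:
    pts=cv2.findNonZero(k["mask"].astype(np.uint8)).reshape(-1,2); w=at_z("top",pts,.022)[:,:2].astype(np.float32)*1000; print(k["score"],cv2.minAreaRect(w))
ob=bot.get_obs(); print(ob["time"],ob["tcp_pos"],ob["ft_force"])
E
```

```text
time: 33.22
tcp_pos: [0.5008, -0.1432, 0.2329]
tcp_rot: [3.121, 0.347, 0.04]
ft_force: [-0.7, 0.6, -4.1]
width: 0.267
[[0.693, -0.253, 0.022], [0.673, -0.373, 0.022], [0.444, -0.33, 0.022], [0.466, -0.211, 0.022]] [ 0.56889282 -0.29192983  0.022     ]
0.2305 -0.184
0.2323 -0.185
0.1213 1.404
0.121 1.388
0.88 ((498.1279602050781, -282.236328125), (122.80599975585938, 106.67215728759766), 80.85424041748047)
0.43 ((437.19158935546875, 259.90576171875), (138.7372589111328, 26.230487823486328), 3.201737880706787)
33.375 [ 0.49865937 -0.14033923  0.22826779] [-0.77743489  0.67102811 -4.65654912]
```

View pics/s8c.png

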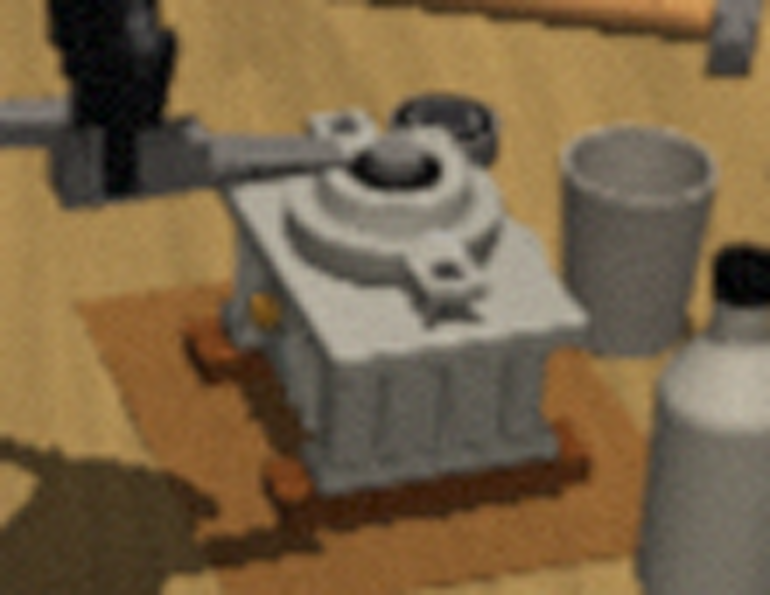

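Side crop (tenth picture): the cover stands clear of the face, with a gap visible under the right ear at about (445,300). The wedge is held level, clear of the gearbox. Now to the tray.

```bash
python3 -m jog '[10,-50,0,0,0,-0.15,-1, 20,-100,0,0,0,-0.3,-1, 28.5,-145.5,-30,0,0,-0.404,-1, 28.5,-145.5,-80,0,0,-0.404,-1, 28.5,-145.5,-125,0,0,-0.404,-1, 28.5,-145.5,-160,0,0,-0.404,-1, 28.5,-145.5,-180,0,0,-0.404,-1, 28.5,-145.5,-190,0,0,-0.404,-1, 28.5,-145.5,-195,0,0,-0.404,-1, 28.5,-145.5,-195,0,0,-0.404,-1]'; python3 -m jog '[0,0,-1.5,0,0,0,-1, 0,0,-3,0,0,0,-1, 0,0,-3,0,0,0,-1]'
```

```text
time: 34.62
tcp_pos: [0.529, -0.2872, 0.0362]
tcp_rot: [3.126, -0.283, 0.035]
ft_force: [-0.0, 0.1, -4.3]
width: 0.268
time: 35.0
tcp_pos: [0.5284, -0.2869, 0.0324]
tcp_rot: [3.127, -0.284, 0.033]
ft_force: [-1.0, 0.1, -4.7]
width: 0.266
```

```bash
python3 -m jog '[0,0,-1,0,0,0,-1, 0,0,-1.5,0,0,0,-1, 0,0,-1.5,0,0,0,-1]'; python3 -m jog '[0,0,-1,0,0,0,-1, 0,0,-1,0,0,0,-1]'
```

```text
time: 35.38
tcp_pos: [0.5283, -0.2868, 0.0307]
tcp_rot: [3.127, -0.283, 0.033]
ft_force: [-0.7, 0.0, -4.1]
width: 0.265
time: 35.62
tcp_pos: [0.5284, -0.2868, 0.0298]
tcp_rot: [3.127, -0.283, 0.033]
ft_force: [0.5, -0.2, -3.9]
width: 0.265
```

```bash
python3 -m jog '[0,0,-1,0,0,0,-1, 0,0,-1,0,0,0,-1]'; python3 -m jog '[0,0,0,0,0,0,0, 0,0,0,0,0,0,0, 0,0,0,0,0,0,0, 0,0,15,0,0,0,0, 0,0,50,0,0,0,0, 0,0,110,0,0,0,0, -40,0,170,0,0,0,0, -80,-20,200,0,0,0,0, -80,-20,200,0,0,0,0]'; python3 - <<'E'
from h import *
s=save("side","pics/s9.png"); w=save("wrist","pics/w10.png"); 
o=np.zeros((600,800,3),np.uint8); o[:250,:400]=cv2.resize(w,(400,250)); o[:250,400:]=cv2.resize(s[140:240,270:430],(400,250),interpolation=cv2.INTER_CUBIC); o[255:,100:652]=cv2.resize(s[160:285,250:450],(552,345),interpolation=cv2.INTER_CUBIC)
cv2.imwrite("pics/fin.png",o[:,:,::-1]); ob=bot.get_obs(); print(ob["time"],ob["tcp_pos"],ob["ft_force"],ob["width"])
E
```

```text
time: 35.88
tcp_pos: [0.5285, -0.2869, 0.0295]
tcp_rot: [3.127, -0.283, 0.033]
ft_force: [-2.8, 3.5, 4.2]
width: 0.264
time: 37.0
tcp_pos: [0.4481, -0.3095, 0.2343]
tcp_rot: [3.12, -0.287, 0.043]
ft_force: [0.0, -0.0, 0.2]
width: 0.496
37.1 [ 0.44843083 -0.30698146  0.22968345] [ 0.07852733 -0.30803333  1.15665678] 0.499048896272323
```

View pics/fin.png

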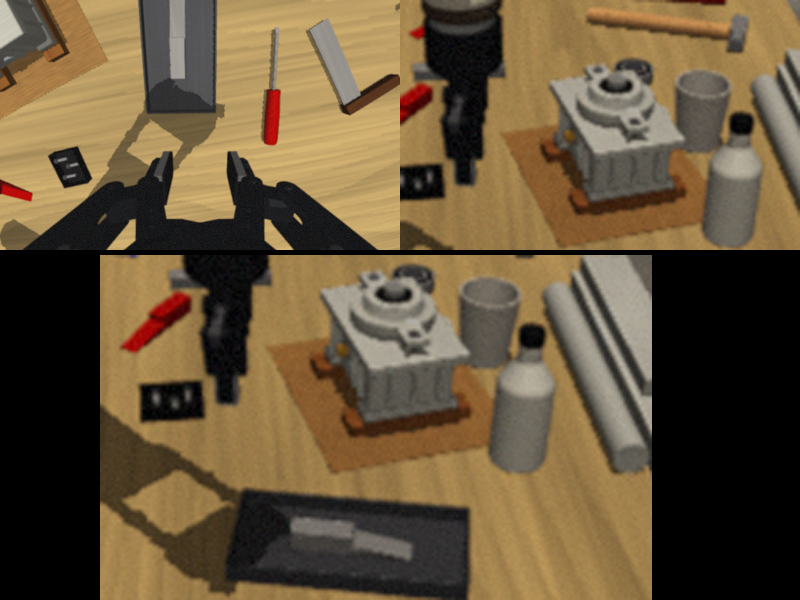

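The wedge lies flat in the tray with the gripper clear and nothing else disturbed. As a last numeric check of rise and level, I'll measure the ear shifts between the first and the present side pictures.

```bash
python3 - <<'E'
from h import *
a=cv2.imread("pics/side.png",0).astype(np.float32); b=np.mean([cv2.cvtColor(bot.get_image("side"),cv2.COLOR_RGB2GRAY).astype(np.float32) for _ in range(4)],0).astype(np.float32)
c=cal("side"); g=np.array([.6415,-.0092]); Rz=R.from_euler("z",.2255).as_matrix()[:2,:2]
for nm,l,hh in(("L",(0,.068),.113),("R",(0,-.068),.113),("Lin",(0,.055),.113),("Rin",(0,-.058),.113),("hub",(0,0),.133)):
    P=np.r_[g+Rz@l,hh]; p=proj("side",P,c)[0]; v=(proj("side",P+[0,0,.006],c)[0]-p)/6
    out=[]
    for hw,hv in((7,5),(9,6),(6,6)):
        x,y=p.round().astype(int); y-=1
        t=b[y-hv:y+hv+1,x-hw:x+hw+1]   # present patch, find it in the first picture
        W=np.eye(2,3,dtype=np.float32); W[0,2]=x-hw; W[1,2]=y-hv+2
        try:
            cc,W=cv2.findTransformECC(t,a,W,cv2.MOTION_TRANSLATION,(3,200,1e-5),None,3); d=np.array([x-hw-W[0,2],y-hv-W[1,2]]); out.append((round(float(d@v/(v@v)),2),round(float(cc),3),d.round(2).tolist()))
        except cv2.error: out.append("-")
    print(nm,p.round(),"mm/px",(1/np.linalg.norm(v)).round(2),out)
E
```

```text
L [349. 170.] mm/px 3.84 [(6.86, 0.935, [0.01, -1.79]), (5.35, 0.916, [0.13, -1.39]), (6.79, 0.967, [-0.05, -1.77])]
R [364. 191.] mm/px 3.67 [(3.91, 0.872, [-0.04, -1.07]), (3.95, 0.88, [-0.01, -1.08]), (4.03, 0.845, [-0.04, -1.1])]
Lin [350. 172.] mm/px 3.82 [(6.14, 0.948, [0.03, -1.61]), (5.95, 0.94, [0.17, -1.55]), (6.74, 0.957, [0.01, -1.77])]
Rin [362. 189.] mm/px 3.68 [(5.32, 0.903, [-0.05, -1.45]), (5.01, 0.902, [-0.11, -1.37]), (5.24, 0.907, [-0.1, -1.44])]
hub [356. 175.] mm/px 3.7 [(7.12, 0.982, [0.15, -1.92]), (6.9, 0.969, [-0.01, -1.87]), (7.06, 0.97, [0.13, -1.9])]
```

```bash
python3 - <<'E'
from h import *
a=cv2.imread("pics/side.png",0).astype(np.float32); b=np.mean([cv2.cvtColor(bot.get_image("side"),cv2.COLOR_RGB2GRAY).astype(np.float32) for _ in range(4)],0).astype(np.float32)
c=cal("side"); g=np.array([.6415,-.0092]); Rz=R.from_euler("z",.2255).as_matrix()[:2,:2]
def poly(l,z): return proj("side",np.c_[np.array(l)@Rz.T+g,np.full(len(l),z)],c)
for F in(.098,.101):
  for s,nm in((1,"L"),(-1,"R")):
    ear=[[-.014,s*.05],[-.014,s*.082],[.014,s*.082],[.014,s*.05]]
    arc=[[.05*np.cos(t),s*.05*np.sin(t)] for t in np.linspace(.15,np.pi-.15,15)]
    for what,l in(("ear",ear),("half",None)):
      for dil in(1,2):
        m=np.zeros(a.shape,np.uint8)
        for pl in([ear] if l else [ear,arc]): cv2.fillPoly(m,[poly(pl,F+.020).round().astype(np.int32)],255)
        m=cv2.dilate(m,np.ones((2*dil+1,)*2,np.uint8)); x,y,w,h=cv2.boundingRect(m); x-=3;y-=3;w+=6;h+=8
        W=np.eye(2,3,dtype=np.float32); W[0,2]=x; W[1,2]=y-1.5
        v=(poly([[0,s*.06]],F+.02)-poly([[0,s*.06]],F+.014))[0]/6
        try:
            cc,W=cv2.findTransformECC(a[y:y+h,x:x+w].copy(),b,W,cv2.MOTION_TRANSLATION,(3,300,1e-6),m,3); d=np.array([W[0,2]-x,W[1,2]-y]); print(F,nm,what,dil,"rise mm",round(float(d@v/(v@v)),2),d.round(2),round(float(cc),3))
        except cv2.error as e: print(nm,what,"fail")
E
```

```text
0.098 L ear 1 rise mm 8.13 [ 0.55 -2.1 ] 0.916
0.098 L ear 2 rise mm 7.18 [-0.02 -1.88] 0.96
0.098 L half 1 rise mm 7.0 [ 0.08 -1.82] 0.991
0.098 L half 2 rise mm 6.99 [ 0.01 -1.83] 0.975
0.098 R ear 1 rise mm 5.08 [-0.08 -1.39] 0.897
0.098 R ear 2 rise mm 5.35 [ 0.08 -1.45] 0.884
0.098 R half 1 rise mm 6.49 [ 0.09 -1.76] 0.979
0.098 R half 2 rise mm 5.68 [ 0.07 -1.54] 0.932
L ear fail
0.101 L ear 2 rise mm 5.68 [-0.51 -1.51] 0.688
0.101 L half 1 rise mm 7.0 [ 0.04 -1.83] 0.983
0.101 L half 2 rise mm 6.85 [-0.03 -1.8 ] 0.965
0.101 R ear 1 rise mm 6.26 [ 0.56 -1.67] 0.953
0.101 R ear 2 rise mm 5.25 [ 0.15 -1.42] 0.949
0.101 R half 1 rise mm 6.12 [ 0.06 -1.67] 0.959
0.101 R half 2 rise mm 6.61 [ 0.14 -1.8 ] 0.961
```

```bash
python3 -c "
from station import bot
print(bot.get_obs()['time']); print(bot.job_done())"
```

```text
37.5
the job is handed in; nothing more can be done
None
```

I eased the cover up with the wedge, going under the left, right, left and right ears in turn. I then laid the wedge in the tray, let go, backed off and handed the job in at 37.5 s.

**Forces:** Most of the pushing took about 11–18 N with the wedge resting lightly on the face. The first push under the left ear pressed too hard: about 28 N level and 24–28 N down. I eased back and levelled the nose, but it climbed again to about 27 N before the wedge slid freely. These are end-of-move readings and stayed below the 50 N bruising limit.

**Lift:** The last insertion under each ear went to the same depth, with the ear edge at the same picture row (140.5). From that depth I make it about 6 mm at both ears, within about 0.3 mm of level. By the same estimate, the ears were never more than about 3.5 mm apart.

**Checks that disagreed:**
- **Side pictures, before and after:** these gave about 7 mm left and 5–6.6 mm right. Smaller patches on the right ear alone read as low as 3.9 mm, but they also caught the unmoving face around it. So the rise and level rest mainly on the insertion depth.
- **Face height:** touch gave about 101 mm and the cameras about 97 mm; I worked from the touch value.

**Final pictures:** The wedge lies flat in the tray, the gripper is clear of everything, and the bearing, bottle, cup, screw dish and screwdriver look undisturbed. I viewed 11 pictures, one over the budget.

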